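Roll a brass slug up the drilling gutter and bar its way back

TASK

Push the brass slug lying in the gutter gently up the slope with the fingers, over the crest, until it rests against the stop plate at the top. Then push the keeper arm beside the gutter all the way round until it stands square across the gutter behind the slug, so that the slug cannot roll back. Only push: do not lift the slug or flick it along, keep it inside the gutter, and leave the other things on the bench where they are.

Things in the scene. Friction and masses are not known exactly. Their poses are not given: they have to be found in the camera images.
- gutter: Fixed steel gutter on a grey base plate (250 x 130 x 8 mm), at some angle on the bench. Origin on the bench surface; x points uphill (level), y left, z up. Channel 54 mm wide inside; side walls 5 mm thick, 12 mm above its floor. The floor rises from x = -99 (z = 21 mm) to a crest at x = 40 (z = 38), then dips 0.10 rad to the stop plate: face at x = 88, top z = 68, 64 mm wide.
- ramp: The rising part of the gutter's floor. Origin on the floor at the crest (gutter x = 40, y = 0, z = 38 mm); x points uphill along the floor, tilted up 0.12 rad, z square to the floor. At its low end (x = -135 to -140 mm) a lip 8 mm high keeps the slug from rolling out; beyond it there is open air.
- slug: Solid brass cylinder, 44 mm diameter, 46 mm long, about 0.6 kg, lying across the channel so that it rolls along it; starts against the low lip, overhanging it by 5 mm. Origin at its centre, 22 mm off the floor; its y is the cylinder's axis (x, z turn as it rolls). Let go on the slope it rolls back to the lip; past the crest it rolls to the stop plate and stays.
- seat (a point): Where the slug's centre is when it is home against the stop plate (gutter x = 66, y = 0, z = 58 mm). Axes as the gutter's.
- keeper (a joint): Angle of the keeper arm about its upright pivot, rad. 0: along the gutter's right-hand (-y) side, pointing downhill; below 0: pointing outwards; grows as it swings clockwise seen from above, in over the gutter; 1.571 (hard stop): square across, 6 mm behind the slug. Starts between -0.5 and 0. Friction hinge, about 1 N at 60 mm: it stays where left.
- keeper_pivot (a point): On the keeper's pivot axis at mid-height of the arm (gutter x = 33, y = -46, z = 61 mm). The arm is a steel bar 10 mm thick and 22 mm high (z = 50 to 72 mm), 76 mm long from the pivot (hub 22 mm diameter, top at z = 76 mm), with a black ball of 22 mm diameter on its end.
- keeper_ball (a point): Centre of the black ball at the end of the keeper arm, 85 mm from the pivot axis.
- spare_slug: Bystander: another brass slug of the same size, standing upright on the bench beside the gutter. Origin: centre of its underside.
- chuck_key: Bystander: T-shaped steel drill chuck key, 85 x 70 mm, 16 mm high, lying beside the gutter. Origin: under its stem.
- locking_pliers: Bystander: blue locking pliers, about 215 x 55 mm, 18 mm high. Origin: underside near the jaw pivot.
- screwdriver: Bystander: screwdriver lying on the bench. Origin: underside.
- cutting_oil: Bystander: white plastic bottle, 60 mm in diameter, 150 mm high. Origin: centre of its underside.
- drilled_plate: Bystander: flat brass plate 100 x 60 x 5 mm with two drilled holes. Origin: centre of its underside.
- bar_end: Bystander: upright steel bar offcut, 30 mm in diameter, 75 mm high. Origin: centre of its underside.
Things that resemble listed ones, but are neither listed nor needed, are in the scene too. Leave any grey or turquoise look-alike of the slug alone.

How it is judged (in metres and radians):
On the way, in this order (a step that is already met when the one before it is completed fails the run):
1. the slug rests against the stop plate, the keeper arm still clear of the gutter (x of slug in the frame of seat between -0.004 and 0.004 m and z of slug in the frame of seat between -0.004 and 0.004 m and angle between the y axis of slug and the y axis of gutter, either way round below 0.15 rad and linear speed of slug below 0.02 m/s and value of joint keeper below 0.8 rad), for 0.2 s.
2. the keeper arm stands across the gutter behind the resting slug (x of slug in the frame of seat between -0.004 and 0.004 m and z of slug in the frame of seat between -0.004 and 0.004 m and angle between the y axis of slug and the y axis of gutter, either way round below 0.15 rad and value of joint keeper above 1.45 rad), for 0.2 s.
At the end, for the whole second after the job is handed in: The slug's centre is within 4 mm of its home position against the stop plate (along the gutter and in height), lying square across the gutter within 0.15 rad and at rest, and the keeper arm is within 0.12 rad of its end of travel across the gutter (joint above 1.45) (all of step 2 and linear speed of slug below 0.02 m/s); the robot touches nothing.
It fails at once if the slug is lifted more than 8 mm off the gutter floor (z of slug in the frame of ramp above 0.03 m or (x of slug in the frame of gutter above 0.05 m and z of slug in the frame of gutter above 0.067 m)).
It fails at once if the slug leaves the gutter (y of slug in the frame of gutter above 0.02 m or y of slug in the frame of gutter below -0.02 m or x of slug in the frame of gutter below -0.1 m or x of slug in the frame of gutter above 0.08 m).
It fails at once if the slug is flicked or knocked along (faster than 0.5 m/s) (linear speed of slug above 0.5 m/s).
It fails at once if another thing on the bench is moved by more than 20 mm or tipped over (distance of any of spare_slug, chuck_key, locking_pliers, screwdriver, cutting_oil, drilled_plate, bar_end from where it was at the start of the episode above 0.02 m or angle between any of spare_slug, cutting_oil, bar_end's own z axis and vertical above 0.5 rad).
It also fails if it takes over 54 s, if anything falls off the work surface, if the arm or the gripper's body presses on something with over 40 N, if the wrist force passes 120 N, or if a joint passes its speed limit or range.

ROBOT

A 6-joint arm with a two-finger parallel gripper is mounted at the origin on the work surface. World frame = base frame: x ahead of the robot, y to its left, z up, the work surface at z = 0. Lengths are in mm, angles in rad, forces in N, time in s.
With the tool pointing down it reaches from about 300 to 775 mm from the base axis. Payload 14.6 kg.
Tool frame: the origin (TCP) lies between the finger pads; the fingertips stand 22 mm ahead of it and the grasp point (between the pads) lies 3 mm ahead of it (manip.tcp_to_tips is the distance from the TCP to the fingertips, in mm); y points along the fingers, z is the direction in which the jaws open and shut, and the axes are right-handed (so a half turn about y gives the same grasp; the last joint's range is limited). The gripper opens to 94 mm and grips with 3 to 60 N. Pads are 16 mm wide; open, the fingers measure 119 mm over their backs; the gripper's body (75 mm by 177 mm) begins 78 mm behind the grasp point.
Start: joints at [-1.21, 0.3, 1.521, -0, 1.321, -0.067], TCP at [228.171, -500.427, 227.446] pointing down, gripper open.
Joint ranges: [-3.03, 3.03], [-0.79, 2.21], [0.23, 2.52], [-1.04, 4.18], [0, 3.07], [-2.55, 2.55]. Speed limits (rad/s): [2.22, 2.22, 2.57, 3.14, 3.14, 3.14].

INTERFACE

Orientations are given as [roll, pitch, yaw] about the fixed x, y, z axes, in that order (R = Rz(yaw) Ry(pitch) Rx(roll)).
In Python, from cell import manip gives the robot as it stands.
- The arm moves only by the shell command python3 -m jog 'ROWS' [OPENING] [FORCE]. ROWS is JSON, one flat list of numbers, 6 for each row, row after row: the shift along the tool's x, y, z in mm, then the turn, a rotation vector about the tool's x, y, z in degrees. A call has 1 to 10 rows; each row is the pose to reach, as a shift and turn from the pose commanded when the call began, along the tool's axes at that moment; what a row does not reach only later rows make up. A row lasts 1/12 s, in which the tool goes at most 41.7 mm and 7.16 degrees, less where a joint would pass 70% of its speed; a pose out of reach is approached as far as the arm can. A call with a gripper value outside its range is refused whole. OPENING is the finger opening in mm, from 0 to 94, set as the call begins (- or left out, the last holds). The fingers move at their own pace and stop on an object; FORCE is the grip in N (left out, the last holds). Time passes only in rows, so rows that repeat a pose let the fingers close. It gives the time, the measured TCP pose, the force and the opening at its end, in the units of the state.
- manip.read_state(): the state, without advancing time (a new reading comes with each control period).
- manip.camera(name): name is "side" or "top"; returns a dict with "img" (480x640x3 uint8, red, green, blue), "intrinsics" (3x3 intrinsics, pixels), "origin" and "orientation" of the camera in the world. Camera axes: x right, y down, z forward; pixel columns grow to the right and rows downward; lengths in mm; the calibration is good to about 2 mm. A picture is of the moment at which its call begins. There is no depth.
- manip.sign_off(): hands the job in, once; it reports no verdict.
Trained networks look in a picture, given as the dict that the camera call returned (one of the last four; its "shot" number tells which), for a name from the list of things; names that differ only in an ending like _2 or _b are one class to them, and where a whole thing is asked for, a point or a joint stands for the part that bears it (a point fixed in the world has none). Each returns a list of dicts, best first, with "score" (0 to 1); they miss things now and then, are a little off and sometimes report something else, mostly with a low value. They report only what shows in the picture. A call takes as long as a camera call. They do not tell look-alikes from the thing itself.
- manip.masks_of(thing, picture): "pixels" (480x640 bool, what is visible of it) and "xy" ([column, row] in pixels, amid what is visible of it).
- manip.tip_of(thing, picture): "xy" ([column, row] in pixels: a listed point, or the origin of a listed thing).
The state is a dict: "clock": time; "joints": joint angles; "qd": joint speeds; "effort": joint torques, N m; "eef_pos": TCP position; "eef_rot": TCP orientation; "wrist_force": force on the tool from outside, world axes, zero at the start; "moment": the same for the moment, N m; "finger_gap": finger opening in mm.
Only numpy, scipy, OpenCV 4.12 (cv2) and the standard library are available. Lean on these libraries where they do the work, as an engineer would, in place of code of your own. Each camera call takes 0.05 s, during which the arm holds its last target.

## Working session

There is one attempt and no reset: what is moved stays moved. The work goes in short steps, Python scripts to look and compute and a shell command to move; the robot and the scene stay as the last step left them, time stands still between calls to the robot, and variables do not carry over. Pictures are saved under pics/ and viewed, and the job is handed in when it is done.

```bash
ls; mkdir -p pics; python3 - <<'E'
from cell import manip
import cv2
s=manip.read_state();print(s)
for n in("side","top"):
    p=manip.camera(n);cv2.imwrite(f"pics/{n}0.png",p["img"][:,:,::-1]);print(n,p["intrinsics"],p["origin"],p["orientation"],p["shot"])
    for t in("gutter","slug","seat","keeper","keeper_pivot","keeper_ball","spare_slug","ramp"):
        for f in("tip_of","masks_of"):
            try:
                print(t,f,[(round(d["score"],2),[round(float(v),1) for v in d["xy"]]) for d in getattr(manip,f)(t,p)][:4])
            except Exception as e: print(t,f,e)
E
```

```text
pics
{'clock': 0.0, 'joints': array([-1.20956746e+00,  3.00494735e-01,  1.52156276e+00, -6.59753131e-06,
        1.32073573e+00, -6.66241327e-02]), 'qd': array([ 0.00051719,  0.00076812,  0.00149219, -0.00053507,  0.00061691,
        0.0005024 ]), 'effort': array([-1.49367293e-03, -5.31812990e+01, -3.52732301e+01,  7.07569672e-02,
        2.44608679e-02, -8.87944020e-05]), 'eef_pos': array([ 228.10411914, -500.20535019,  226.88111311]), 'eef_rot': array([-1.57199466e+00,  7.35514476e-05, -2.71373807e+00]), 'wrist_force': array([-0.47443805,  0.17633761,  0.30209442]), 'moment': array([-0.01808088, -0.00994485,  0.00887782]), 'finger_gap': 93.85815399822108}
side [[592.33040381   0.         316.86692537]
 [  0.         592.33040381 244.56257601]
 [  0.           0.           1.        ]] [ 389.99080989  893.25444321 1143.72184523] [-2.44679259 -0.00429089 -2.96889545] 1
gutter tip_of [(0.74, [314.6, 225.8]), (0.41, [303.6, 192.5])]
gutter masks_of [(0.85, [310.6, 220.9])]
slug tip_of [(0.96, [396.2, 267.7]), (0.93, [395.8, 221.0]), (0.82, [347.6, 213.8]), (0.7, [372.8, 180.2])]
slug m
[... 1340 characters left out ...]
, (0.72, [377.9, 306.4]), (0.64, [435.6, 285.6]), (0.59, [319.1, 314.4])]
seat tip_of [(0.62, [368.8, 205.5])]
seat masks_of [(0.85, [372.1, 232.1])]
keeper tip_of it knows: bar_end, chuck_key, cutting_oil, drilled_plate, gutter, keeper_ball, keeper_pivot, locking_pliers, ramp, screwdriver, seat, slug, spare_slug
keeper masks_of [(0.74, [391.4, 224.3])]
keeper_pivot tip_of [(0.82, [384.4, 212.3])]
keeper_pivot masks_of [(0.64, [392.5, 229.9])]
keeper_ball tip_of [(0.6, [406.1, 240.3])]
keeper_ball masks_of [(0.59, [395.9, 227.4])]
spare_slug tip_of [(0.67, [316.4, 220.9])]
spare_slug masks_of [(0.55, [315.2, 218.4])]
ramp tip_of [(0.74, [370.8, 215.1])]
ramp masks_of [(0.68, [369.3, 234.2])]
```

```bash
python3 - <<'E'
import cv2
a=cv2.imread("pics/side0.png")[150:300,180:440];cv2.imwrite("pics/side0c.png",cv2.resize(a,None,fx=3,fy=3,interpolation=cv2.INTER_CUBIC))
a=cv2.imread("pics/top0.png")[170:340,270:470];cv2.imwrite("pics/top0c.png",cv2.resize(a,None,fx=3.5,fy=3.5,interpolation=cv2.INTER_CUBIC))
E
```

```text
(no output)
```

View pics/side0.png

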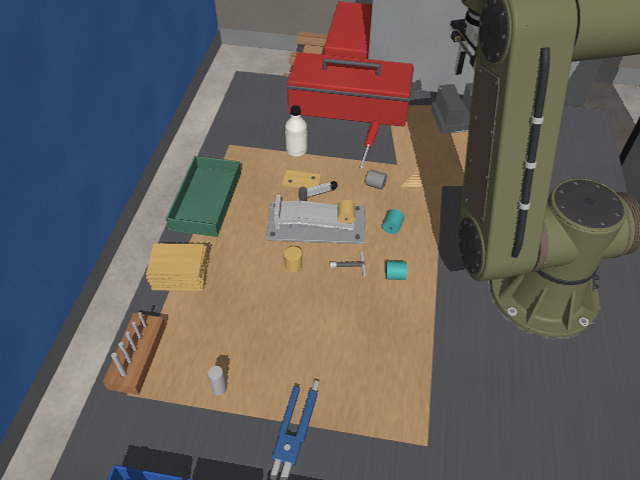

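View pics/top0.png

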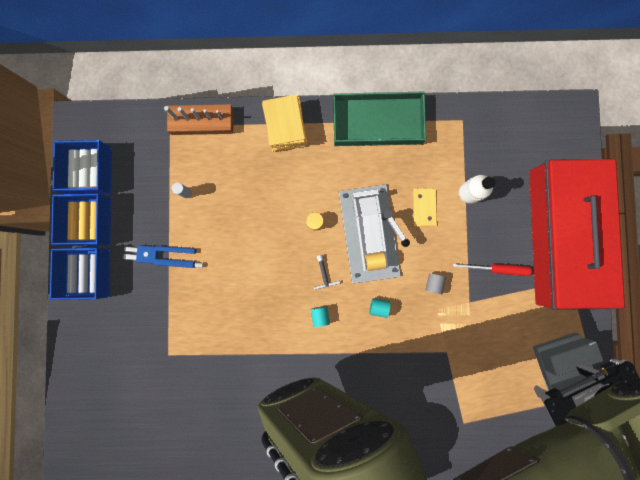

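```bash
ls pics
```

```text
side0.png
side0c.png
top0.png
top0c.png
```

View pics/side0c.png

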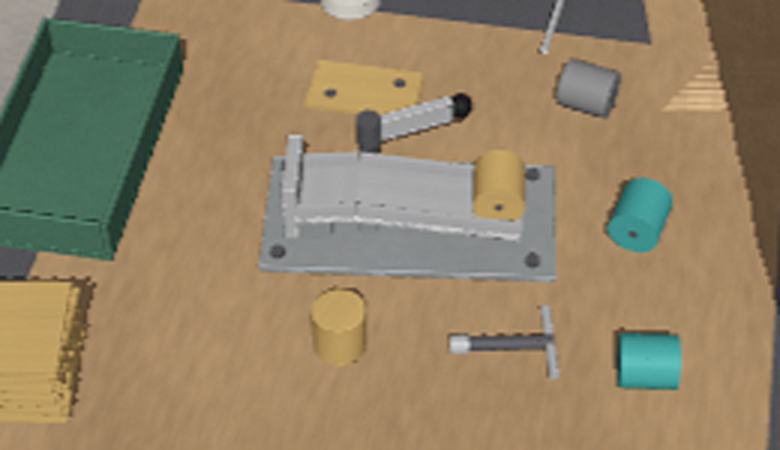

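View pics/top0c.png

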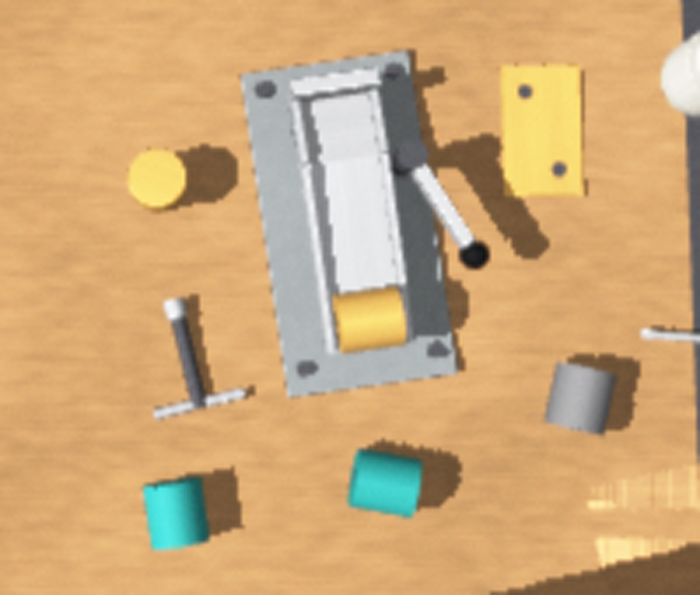

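The top view shows the brass slug in the gutter at about (376,261). Things it could be taken for are the spare upright brass slug (315,220), turquoise ones (320,316) and (380,308), and a grey one (436,283). The close crop confirms the choice: brass, lying across the gutter at its low end. The keeper ball is at about (405,242). Next I fit the gutter pose.

```bash
cat > h.py <<'E'
import numpy as np
from scipy.spatial.transform import Rotation as R
from scipy.optimize import least_squares
CAM={"side":(592.33,316.867,244.563,[389.991,893.254,1143.722],[-2.44679259,-0.00429089,-2.96889545]),
"top":(449.41,317.484,236.642,[477.253,-6.081,1204.907],[-3.07456045,0.01977476,-1.58463109])}
def proj(n,P):
    f,cx,cy,o,r=CAM[n]; q=R.from_euler("xyz",r).inv().apply(np.atleast_2d(P)-o)
    return np.c_[f*q[:,0]/q[:,2]+cx,f*q[:,1]/q[:,2]+cy]
def tri(pt,ps):
    def e(P): return np.r_[(proj("top",P)-pt)[0],(proj("side",P)-ps)[0]]
    s=least_squares(e,[450,-100,30]); return s.x,s.fun
def g2w(g,p):
    x,y,a=g; p=np.atleast_2d(p).astype(float); c,s=np.cos(a),np.sin(a)
    return np.c_[x+c*p[:,0]-s*p[:,1],y+s*p[:,0]+c*p[:,1],p[:,2]]
E
python3 - <<'E'
from h import *
t=lambda u,v:(270+u/3.5-.0,170+v/3.5); s=lambda u,v:(180+u/3,150+v/3)
D=[("top",(125,65,8),t(242,74)),("top",(125,-65,8),t(408,50)),("top",(-125,-65,8),t(456,372)),("top",(-125,65,8),t(289,396)),
("side",(-125,-65,8),s(555,168)),("side",(-125,65,8),s(555,277)),("side",(125,65,8),s(262,270)),
("top",(66,0,58),(368.8,205.5)),("side",(66,0,58),(286.7,208.9)),("top",(33,-46,61),(384.4,212.3)),("side",(33,-46,61),(304.6,191.3)),
("top",(40,0,38),(370.8,215.1)),("side",(40,0,38),(298.6,211.5))]
def e(g): return np.concatenate([(proj(n,g2w(g,p))-uv)[0] for n,p,uv in D])
for a0 in(0,3):
    r=least_squares(e,[450,-130,a0],loss="soft_l1");print(r.x,r.cost)
    if a0==0:g=r.x
print(e(g).reshape(-1,2).round(1))
b,f=tri((405.6,242.4),(333.2,184.9));print("ball",b,f)  # from crops
b2,f=tri((406.1,240.3),(333.2,190.4));print("ball net",b2,f)
c,s_=np.cos(g[2]),np.sin(g[2])
for q in(b,b2):
    d=q[:2]-g[:2];l=np.array([c*d[0]+s_*d[1],-s_*d[0]+c*d[1]]);print("local",l,"joint",np.arctan2(-(-(l[1]+46)),-(l[0]-33)))
for l in[(-94,0,43),(66,0,58),(33,-46,61)]:print(l,g2w(g,l))
from cell import manip
st=manip.read_state();print(R.from_euler("xyz",st["eef_rot"]).as_matrix().round(3))
E
```

```text
[ 5.65244259e+02 -1.21348886e+02  1.23476480e-01] 23.10504608742375
[ 565.24425934 -121.34888556   12.6898471 ] 23.10504608742378
[[-0.7 -0.6]
 [-0.1 -0.5]
 [ 0.1  0.1]
 [-0.9  0. ]
 [-1.  -2.4]
 [-0.9 -1.3]
 [-2.5 -3. ]
 [-1.5  0.7]
 [ 2.9 -3.4]
 [ 2.7  4. ]
 [-0.8  0.9]
 [-2.8  2. ]
 [ 1.4 -0.1]]
ball [ 535.49070752 -209.38571996   54.35380697] [ 0.05214171  0.45768937 -0.47017351 -0.03791398]
ball net [ 539.14683091 -215.85735364   27.49161083] [ 0.19056333  1.67062121 -1.7038768  -0.13918098]
local [-40.36989884 -83.70202685] joint -0.47467586896290287
local [-37.53867703 -90.57468745] joint -0.5635588776691713
(-94, 0, 43) [[ 471.95993218 -132.92620365   43.        ]]
(66, 0, 58) [[ 630.74176579 -113.22013061   58.        ]]
(33, -46, 61) [[ 603.65850861 -162.93428534   61.        ]]
[[-0.91  -0.     0.415]
 [-0.415  0.    -0.91 ]
 [ 0.    -1.    -0.   ]]
```

```bash
cat >> h.py <<'E'
G=[565.5,-121.0,0.1235]
def to(local,yaw_local=True,g=None):
    """tool-axis shift (mm) from present to TCP local gutter pos, and turn about tool y in deg to align"""
    from cell import manip
    s=manip.read_state(); M=R.from_euler("xyz",s["eef_rot"]).as_matrix()
    d=M.T@(g2w(g or G,local)[0]-s["eef_pos"])
    a=(g or G)[2]; want=np.array([[-np.cos(a),0,np.sin(a)],[-np.sin(a),0,-np.cos(a)],[0,-1,0]])
    rv=np.degrees(R.from_matrix(M.T@want).as_rotvec())
    return d.round(1),rv.round(2)
def loc(p,g=None):
    g=g or G;c,s=np.cos(g[2]),np.sin(g[2]);d=np.array(p)-[g[0],g[1],0]
    return np.array([c*d[0]+s*d[1],-s*d[0]+c*d[1],d[2]])
def fz(x): # floor
    return 38+(x-40)*np.tan(.12) if x<40 else 38-(x-40)*.1
def overlay(n,img,g=None,sc=4,box=None):
    import cv2
    g=g or G; im=cv2.resize(img[box[1]:box[3],box[0]:box[2],::-1],None,fx=sc,fy=sc,interpolation=cv2.INTER_CUBIC)
    def L(P,col):
        q=(proj(n,g2w(g,P))+.5-[box[0],box[1]])*sc
        cv2.polylines(im,[q.round().astype(int)],False,col,1)
    L([(125,65,8),(125,-65,8),(-125,-65,8),(-125,65,8),(125,65,8)],(0,0,255))
    for y in(27,-27,32,-32): L([(-99,y,33),(40,y,50),(88,y,45)],(255,0,0))
    L([(88,32,68),(88,-32,68)],(0,255,0))
    L([(33,-46,76),(33,-46,50)],(255,0,255))
    a=np.linspace(0,6.3,40)
    for y in(23,-23): L(np.c_[-79.8+22*np.cos(a),0*a+y,45.7+22*np.sin(a)],(0,160,0))
    return im
E
python3 - <<'E'
from h import *;import cv2
a=cv2.imread("pics/top0.png")[:,:,::-1];cv2.imwrite("pics/ot.png",overlay("top",a,box=(320,170,460,300)))
a=cv2.imread("pics/side0.png")[:,:,::-1];cv2.imwrite("pics/os.png",overlay("side",a,box=(250,160,380,260),sc=5))
print(to((-128,0,215)))
E
```

```text
(array([-342.2,   12.4, -243.6]), array([ 0.  , 17.44,  0.  ]))
```

View pics/ot.png

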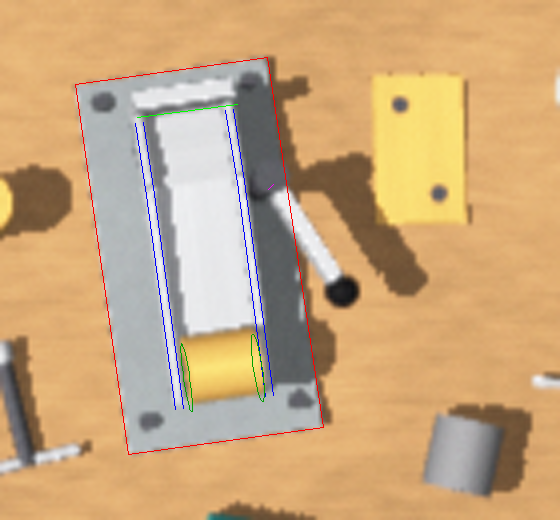

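View pics/os.png

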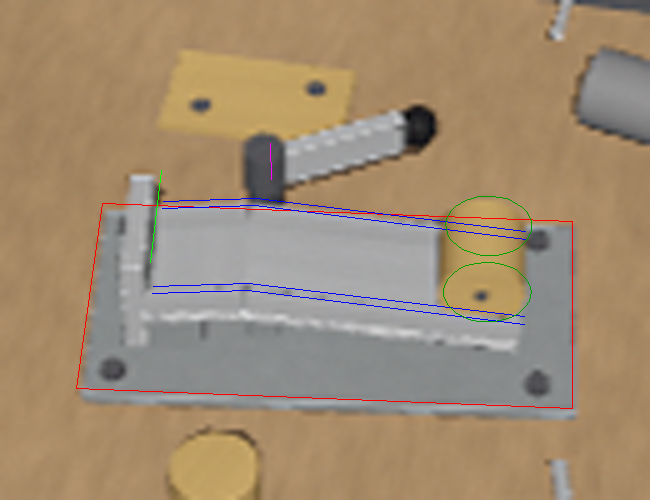

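The top crop confirms the slug lying in the gutter, at (376,261). The overlay fits to about 1–2 px, with the slug and stop plate about 3 mm further uphill, so I will shift the model by that. Now I move above the low end.

```bash
sed -i 's/^G=.*/G=[567.9,-119.9,0.1235]/' h.py
python3 -m jog '[-33,1,-24,0,2,0, -66,2,-48,0,4,0, -100,4,-72,0,6,0, -133,5,-96,0,8,0, -166,6,-120,0,10,0, -200,7,-144,0,12,0, -233,8,-168,0,14,0, -266,9,-192,0,16,0, -300,10,-216,0,17.4,0, -333,12,-240,0,17.4,0]' 16 10
python3 -c "
from h import *;print(to((-130,0,62)))"
```

```text
clock: 2.43
eef_pos: [432.3, -141.9, 215.8]
eef_rot: [-1.57, 0.001, -3.019]
wrist_force: [1.2, -0.8, 0.1]
finger_gap: 30.7
(array([ -7.1, 153.8,  -5.2]), array([-0.03, -0.07, -0.05]))
```

```bash

python3 -m jog '[-4,25,-3,0,0,0, -7,50,-5,0,0,0, -7,75,-5,0,0,0, -7,100,-5,0,0,0, -7,120,-5,0,0,0, -7,135,-5,0,0,0, -7,145,-5,0,0,0, -7,154,-5,0,0,0, -7,154,-5,0,0,0]' 16 10
python3 - <<'E'
from h import *;from cell import manip;import cv2
s=manip.read_state();print(loc(s["eef_pos"]),s["wrist_force"])
for n,b in(("top",(320,170,460,300)),("side",(250,150,400,260))):
    p=manip.camera(n);cv2.imwrite(f"pics/{n}1.png",cv2.resize(p["img"][b[1]:b[3],b[0]:b[2],::-1],None,fx=4,fy=4,interpolation=cv2.INTER_CUBIC))
E
```

```text
clock: 3.18
eef_pos: [437.5, -137.9, 60.3]
eef_rot: [-1.572, -0.001, -3.018]
wrist_force: [1.1, 0.6, -1.8]
finger_gap: 16.2
[-131.63784768   -1.81285856   60.34714884] [ 1.14985184  0.6111428  -1.83990351]
```

View pics/top1.png

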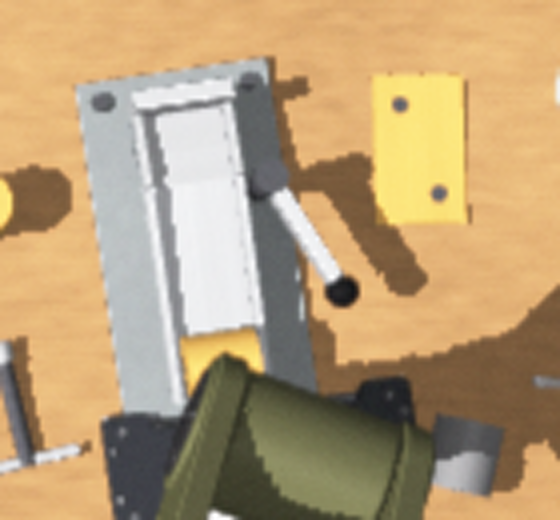

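View pics/side1.png

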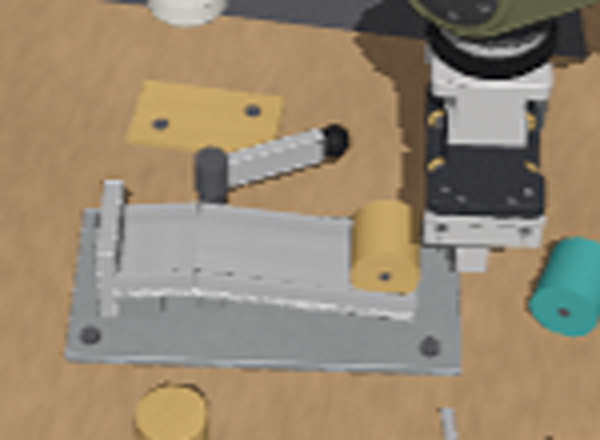

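The top view shows the slug at crop (225,360), the fingers behind it and the keeper untouched. The side view shows the finger about 20 mm downhill of the slug, and the channel ahead is clear. Now I push slowly.

```bash

python3 -m jog '[-4,0,-1,0,0,0, -8,0,-1.8,0,0,0, -12,0,-1.8,0,0,0, -15,0,-1.8,0,0,0, -18,0,-1.8,0,0,0, -21,0,-1.8,0,0,0, -24,-0.3,-1.8,0,0,0, -27,-0.7,-1.8,0,0,0, -30,-1,-1.8,0,0,0, -33,-1.4,-1.8,0,0,0]'
python3 - <<'E'
from h import *;from cell import manip;import cv2
s=manip.read_state();print(loc(s["eef_pos"]),s["wrist_force"])
for n,b in(("side",(250,150,400,260)),):
    p=manip.camera(n);cv2.imwrite(f"pics/{n}2.png",cv2.resize(p["img"][b[1]:b[3],b[0]:b[2],::-1],None,fx=4,fy=4,interpolation=cv2.INTER_CUBIC))
E
```

```text
clock: 4.12
eef_pos: [470.6, -132.2, 62.9]
eef_rot: [-1.571, -0.0, -3.018]
wrist_force: [-3.6, -0.6, 3.0]
finger_gap: 15.9
[-98.11273592  -0.22376095  62.86503392] [-3.57924303 -0.56181345  2.98636144]
```

View pics/side2.png

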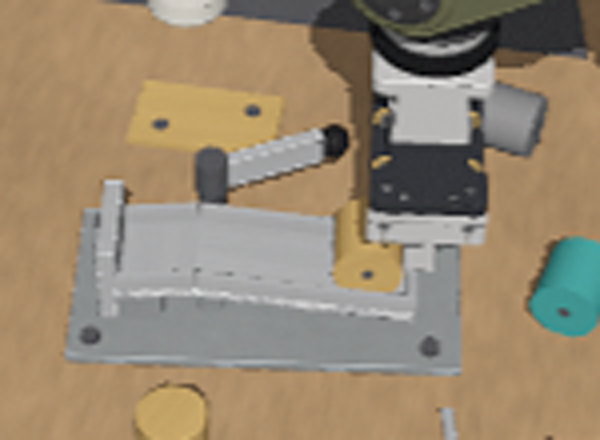

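The slug, end face now at crop (367,275), has moved about 10 mm uphill and is square against the finger, with a contact force of 3.6 N. I keep pushing.

```bash

python3 -m jog '[-4,-0.5,0,0,0,0, -8,-1,0,0,0,0, -12,-1.4,0,0,0,0, -16,-1.9,0,0,0,0, -20,-2.4,0,0,0,0, -24,-2.9,0,0,0,0, -28,-3.4,0,0,0,0, -32,-3.8,0,0,0,0, -36,-4.3,0,0,0,0, -40,-4.8,0,0,0,0]'
python3 -m jog '[-4,-0.5,0,0,0,0, -8,-1,0,0,0,0, -12,-1.4,0,0,0,0, -16,-1.9,0,0,0,0, -20,-2.4,0,0,0,0, -24,-2.9,0,0,0,0, -28,-3.4,0,0,0,0, -32,-3.8,0,0,0,0, -36,-4.3,0,0,0,0, -40,-4.8,0,0,0,0]'
python3 - <<'E'
from h import *;from cell import manip;import cv2
s=manip.read_state();print(loc(s["eef_pos"]),s["wrist_force"])
for n,b in(("side",(250,150,400,260)),("top",(320,170,460,300))):
    p=manip.camera(n);cv2.imwrite(f"pics/{n}3.png",cv2.resize(p["img"][b[1]:b[3],b[0]:b[2],::-1],None,fx=4,fy=4,interpolation=cv2.INTER_CUBIC))
E
```

```text
clock: 5.0
eef_pos: [510.5, -127.2, 67.7]
eef_rot: [-1.571, -0.0, -3.018]
wrist_force: [-5.6, -0.1, 3.2]
finger_gap: 16.1
clock: 5.83
eef_pos: [550.2, -122.2, 72.5]
eef_rot: [-1.571, 0.0, -3.017]
wrist_force: [-4.1, -1.4, 3.5]
finger_gap: 16.2
[-17.8094752   -0.15004702  72.52049962] [-4.05070035 -1.37663908  3.47054969]
```

View pics/side3.png

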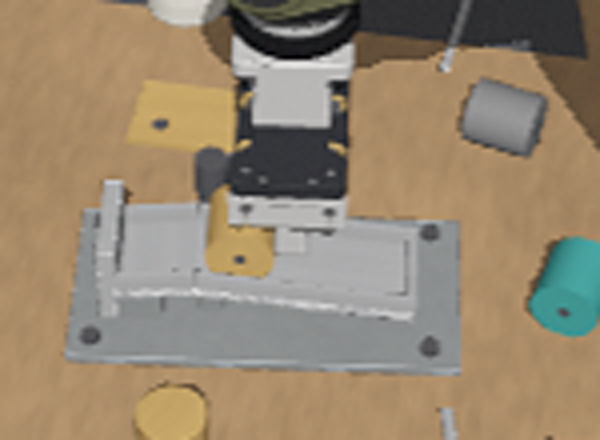

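View pics/top3.png

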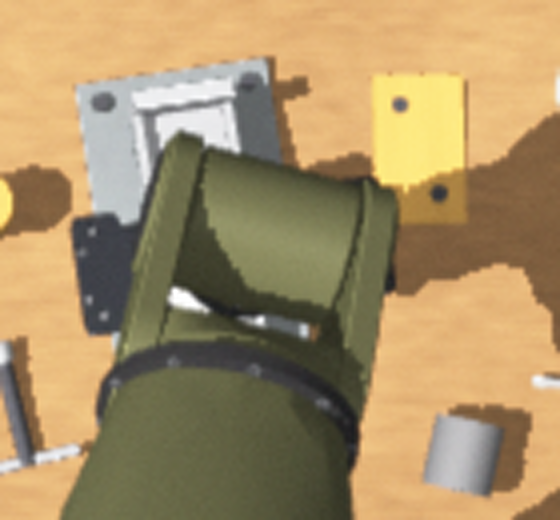

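The slug's end face is at crop (238,260), just below the crest at about x=200, and it is in contact and square. I go on more slowly over the crest.

```bash

python3 -m jog '[-3,-0.4,0,0,0,0, -6,-0.7,0,0,0,0, -9,-1.1,0,0,0,0, -12,-1.4,0,0,0,0, -15,-1.8,0,0,0,0, -18,-2.2,0,0,0,0, -21,-2.5,0,0,0,0, -24,-2.9,0,0,0,0, -26,-3,0,0,0,0, -28,-3,0,0,0,0]'
python3 -m jog '[-2,0,0,0,0,0, -4,0,0,0,0,0, -6,0,0,0,0,0, -8,0,0,0,0,0, -10,0,0,0,0,0, -12,0,0,0,0,0, -12,0,0,0,0,0]'
python3 - <<'E'
from h import *;from cell import manip;import cv2
s=manip.read_state();print(loc(s["eef_pos"]),s["wrist_force"])
for n,b in(("side",(250,150,400,260)),):
    p=manip.camera(n);cv2.imwrite(f"pics/{n}4.png",cv2.resize(p["img"][b[1]:b[3],b[0]:b[2],::-1],None,fx=4,fy=4,interpolation=cv2.INTER_CUBIC))
E
```

```text
clock: 6.77
eef_pos: [578.0, -118.8, 75.4]
eef_rot: [-1.571, 0.0, -3.017]
wrist_force: [-1.6, -0.1, 0.5]
finger_gap: 16.1
clock: 7.35
eef_pos: [589.8, -117.3, 75.4]
eef_rot: [-1.571, 0.0, -3.017]
wrist_force: [0.1, 0.3, 0.5]
finger_gap: 16.2
[22.09868903 -0.11224138 75.43215433] [0.10592807 0.32019721 0.5080986 ]
```

View pics/side4.png

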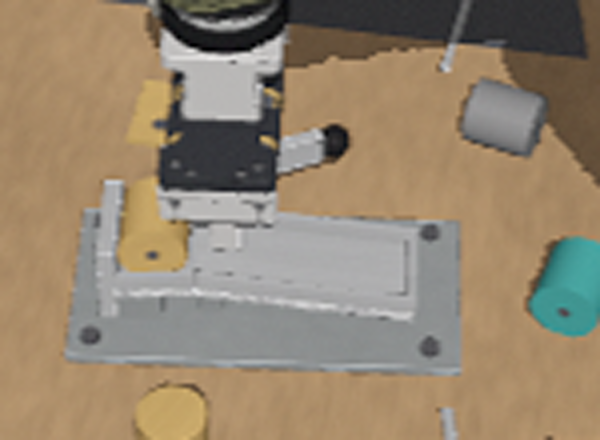

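The slug's end face is at crop (152,254), against the stop plate, and the finger has lost contact with it (force about 0). I retreat upwards, then verify from the side and plan the keeper push.

```bash

python3 -m jog '[4,-8,0,0,0,0, 6,-22,0,0,0,0, 8,-40,0,0,0,0, 8,-50,0,0,0,0, 18,-50,25,0,0,0, 22,-50,50,0,0,0, 22,-50,75,0,0,0, 22,-50,96,0,0,0, 22,-50,100,0,0,0, 22,-50,100,0,0,0]' 0 10
python3 - <<'E'
from h import *;from cell import manip;import cv2
s=manip.read_state();print(loc(s["eef_pos"]),s["wrist_force"],s["finger_gap"])
for n,b in(("side",(250,150,400,260)),("top",(320,170,460,300))):
    p=manip.camera(n);cv2.imwrite(f"pics/{n}5.png",cv2.resize(p["img"][b[1]:b[3],b[0]:b[2],::-1],None,fx=4,fy=4,interpolation=cv2.INTER_CUBIC))
    for t in("slug","keeper_ball","keeper_pivot"): print(n,t,[(round(d["score"],2),np.round(d["xy"],1)) for d in manip.tip_of(t,p)][:2])
    print(proj(n,g2w(G,[(66,0,58),(33,-46,61)])))
print(to((0,-100,77)))
for th in np.r_[-.6:1.58:.2,1.571]:
    u=np.array([-np.cos(th),np.sin(th)]);t=np.array([np.sin(th),np.cos(th)])
    c=np.array([33,-46])+50*u-(5+8*abs(t[0])+12.5*abs(t[1]))*t
    print(round(th,2),c.round(1))
E
```

```text
clock: 8.23
eef_pos: [580.0, -220.3, 126.0]
eef_rot: [-1.57, 0.001, -3.019]
wrist_force: [-0.4, 0.3, -0.8]
finger_gap: 0.5
[  -0.38842627 -101.14528071  126.04133328] [-0.35724152  0.31408518 -0.82226979] 0.5014943466059182
side slug [(0.86, array([397. , 269.1])), (0.79, array([374.2, 178.9]))]
side keeper_ball [(0.64, array([334.8, 187.8]))]
side keeper_pivot [(0.84, array([300.9, 191.9])), (0.44, array([295.5, 149.9]))]
[[288.43264444 205.81407927]
 [302.6471552  192.50878059]]
top slug [(0.68, array([320.6, 318.1])), (0.61, array([371.1, 207.1]))]
top keeper_ball []
top keeper_pivot [(0.46, array([313.8, 220.9]))]
[[366.68056644 205.22849106]
 [386.52611594 215.28487052]]
(array([ 0. , 48.6,  0.5]), array([-0.  ,  0.08, -0.01]))
-0.6 [  2.9 -90.6]
-0.4 [ -5.4 -83.6]
-0.2 [-12.3 -74.4]
0.0 [-17.  -63.5]
0.2 [-19.7 -54.5]
0.4 [-20.7 -44.6]
0.6 [-19.5 -34.1]
0.8 [-15.8 -23.7]
1.0 [ -9.6 -13.9]
1.2 [-0.9 -5.6]
1.4 [9.7 0.7]
1.57 [20.  4.]
```

View pics/side5.png

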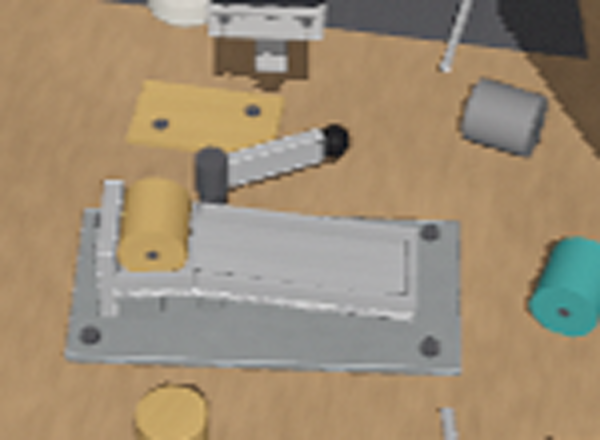

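View pics/top5.png

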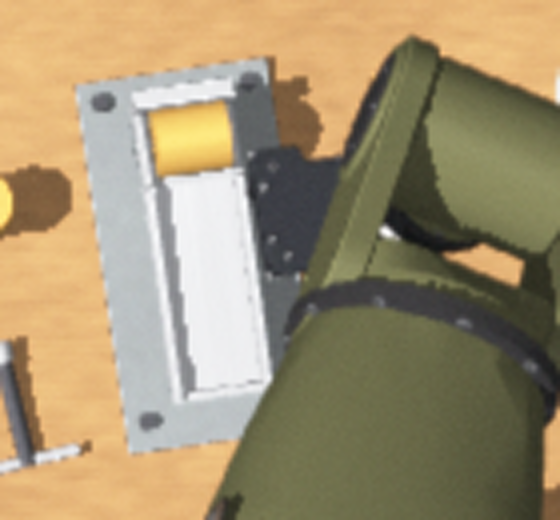

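The slug is home and square (top crop (190,137), side crop (152,254)), and the keeper is still pointing outwards with its ball at side crop (335,140). I lower outside the arm and start pushing.

```bash

python3 -m jog '[0,12,0,0,0,0, 0,24,0,0,0,0, 0,36,0,0,0,0, 0,44,0,0,0,0, 0,49,0,0,0,0, 0,49,0,0,0,0]' 0 10
python3 -m jog '[1,49,0,0,0,0, 1,49,-4,0,0,0, 2,49,-8,0,0,0, 3,49,-12,0,0,0, 5,49,-17,0,0,0, 7,49,-20,0,0,0, 9,49,-23,0,0,0, 12,49,-27,0,0,0]' 0 10
python3 - <<'E'
from h import *;from cell import manip;import cv2
s=manip.read_state();print(loc(s["eef_pos"]),s["wrist_force"],s["finger_gap"])
E
```

```text
clock: 9.13
eef_pos: [579.5, -219.1, 74.7]
eef_rot: [-1.572, -0.002, -3.018]
wrist_force: [0.5, 0.4, -0.5]
finger_gap: 0.4
clock: 9.8
eef_pos: [565.1, -193.9, 28.5]
eef_rot: [-1.57, 0.002, -3.017]
wrist_force: [1.7, -1.2, 1.1]
finger_gap: 0.9
[-11.85847231 -73.10142889  28.51926913] [ 1.74850172 -1.23259855  1.06813887] 0.8630583862786491
```

My second call repeated the 49 mm lowering (shifts restart with each call), so the tips are at about 6 mm, although forces stay low (about 2 N). I back off slightly, raise again and look.

```bash

python3 -m jog '[-1,0,3,0,0,0, -2,-6,6,0,0,0, -2,-16,6,0,0,0, -2,-28,6,0,0,0, -2,-40,6,0,0,0, -2,-48,6,0,0,0, -2,-48,6,0,0,0]' 0 10
python3 - <<'E'
from h import *;from cell import manip;import cv2
s=manip.read_state();print(loc(s["eef_pos"]),s["wrist_force"],s["finger_gap"])
for n,b in(("side",(250,120,400,260)),("top",(320,170,460,300))):
    p=manip.camera(n);cv2.imwrite(f"pics/{n}6.png",cv2.resize(p["img"][b[1]:b[3],b[0]:b[2],::-1],None,fx=4,fy=4,interpolation=cv2.INTER_CUBIC))
E
```

```text
clock: 10.38
eef_pos: [568.5, -200.1, 78.1]
eef_rot: [-1.569, 0.003, -3.017]
wrist_force: [1.1, -0.3, 0.6]
finger_gap: 0.2
[ -9.30059303 -79.6543157   78.12370809] [ 1.11059036 -0.25852684  0.61263677] 0.2396661662443546
```

View pics/side6.png

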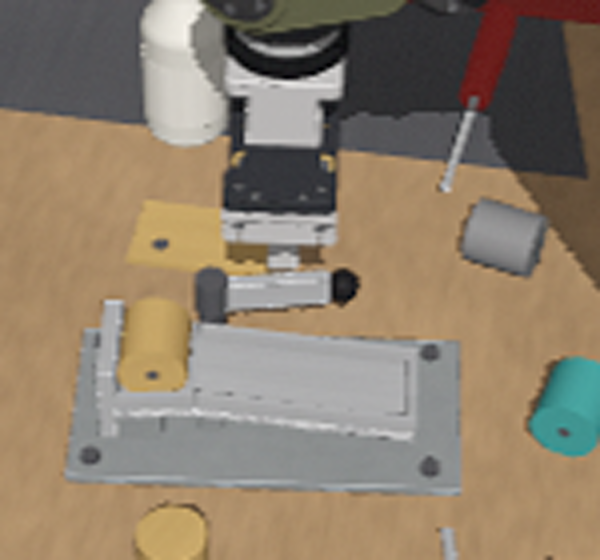

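The keeper has swung partway and is now about parallel to the gutter, with its ball at side crop (343,285). The slug is still home at (152,375), and the drilled plate is unmoved (hole still at its old pixel). I continue round the arc with no vertical shift.

```bash

python3 -m jog '[3,0,-5,0,0,0, 5,0,-10,0,0,0, 7.5,0,-16,0,0,0, 9,0,-20,0,0,0, 10.5,0,-25,0,0,0, 11,0,-30,0,0,0, 11.5,0,-35,0,0,0, 11,0,-40,0,0,0, 10,0,-45,0,0,0, 10,0,-45,0,0,0]' 0 10
python3 - <<'E'
from h import *;from cell import manip;import cv2
s=manip.read_state();print(loc(s["eef_pos"]),s["wrist_force"],s["finger_gap"])
for n,b in(("side",(250,120,400,260)),):
    p=manip.camera(n);cv2.imwrite(f"pics/{n}7.png",cv2.resize(p["img"][b[1]:b[3],b[0]:b[2],::-1],None,fx=4,fy=4,interpolation=cv2.INTER_CUBIC))
E
```

```text
clock: 11.32
eef_pos: [552.1, -155.3, 75.4]
eef_rot: [-1.571, -0.0, -3.017]
wrist_force: [0.2, 0.6, -0.5]
finger_gap: 0.7
[-20.06320045 -33.15706594  75.40955009] [ 0.24668547  0.62144633 -0.49845548] 0.6679860634571944
```

View pics/side7.png

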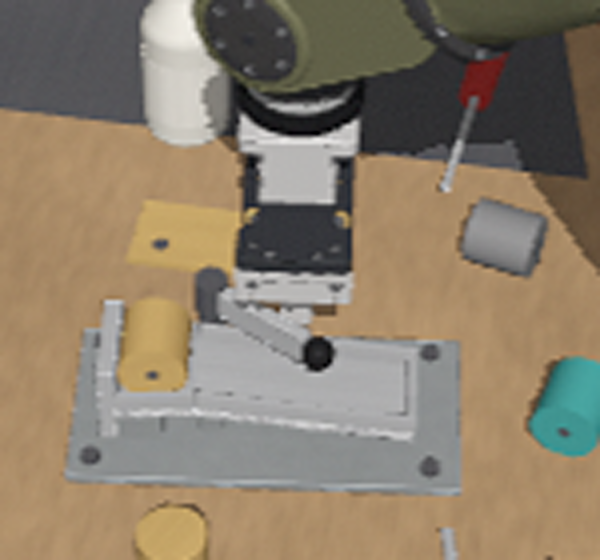

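The keeper has come in over the gutter (ball at side crop (318,353)) and the slug is unmoved. I keep going round.

```bash

python3 -m jog '[-2,-1,-5,0,0,0, -4,-1,-9.5,0,0,0, -7,-1,-14.5,0,0,0, -10.5,-1,-19.5,0,0,0, -14.5,-1,-24,0,0,0, -19,-1,-27.5,0,0,0, -22,-1,-30,0,0,0, -25,-1,-32,0,0,0, -28,-1,-33,0,0,0, -28,-1,-33,0,0,0]' 0 10
python3 - <<'E'
from h import *;from cell import manip;import cv2
s=manip.read_state();print(loc(s["eef_pos"]),s["wrist_force"],s["finger_gap"])
for n,b in(("side",(250,120,400,260)),):
    p=manip.camera(n);cv2.imwrite(f"pics/{n}8.png",cv2.resize(p["img"][b[1]:b[3],b[0]:b[2],::-1],None,fx=4,fy=4,interpolation=cv2.INTER_CUBIC))
E
```

```text
clock: 12.2
eef_pos: [576.1, -119.7, 76.3]
eef_rot: [-1.571, -0.0, -3.017]
wrist_force: [0.0, -0.3, -0.6]
finger_gap: 0.0
[ 8.20218197 -0.81167477 76.3485161 ] [ 0.02058222 -0.27986908 -0.62043849] 0.04160686991472393
```

View pics/side8.png

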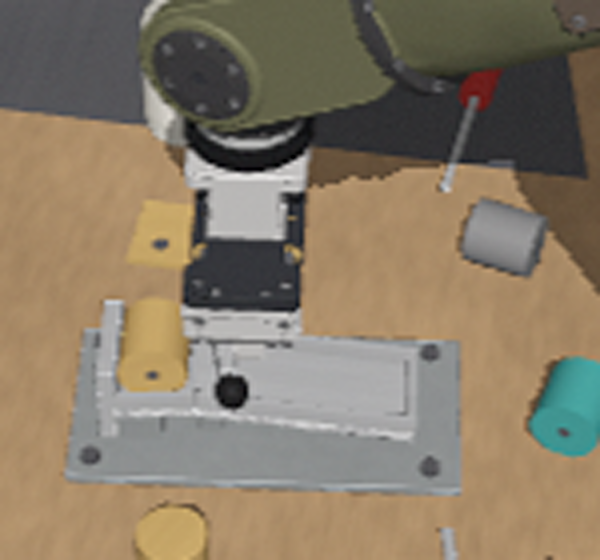

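Nearly across, with the ball at side crop (232,391). I make the last push slowly and watch the force.

```bash

python3 -m jog '[-2,0,-1,0,0,0, -4,0,-2,0,0,0, -6,0,-3,0,0,0, -8,0,-4,0,0,0, -9.5,0,-4,0,0,0, -11,0,-4,0,0,0, -11,0,-4,0,0,0]' 0 10
python3 -m jog '[-0.5,0,0,0,0,0, -1,0,0,0,0,0, -1,0,0,0,0,0]' 0 10
python3 - <<'E'
from h import *;from cell import manip;import cv2
s=manip.read_state();print(loc(s["eef_pos"]),s["wrist_force"],s["finger_gap"])
for n,b in(("side",(250,120,400,260)),):
    p=manip.camera(n);cv2.imwrite(f"pics/{n}9.png",cv2.resize(p["img"][b[1]:b[3],b[0]:b[2],::-1],None,fx=4,fy=4,interpolation=cv2.INTER_CUBIC))
E
```

```text
clock: 12.83
eef_pos: [586.4, -114.6, 76.4]
eef_rot: [-1.571, 0.0, -3.017]
wrist_force: [-0.7, -0.8, -0.5]
finger_gap: 0.3
clock: 13.08
eef_pos: [587.2, -114.6, 76.4]
eef_rot: [-1.571, -0.0, -3.017]
wrist_force: [-0.3, 0.5, -0.2]
finger_gap: 0.4
[19.76841137  2.88702962 76.42872563] [-0.34597076  0.47071434 -0.16906027] 0.3713185322881796
```

View pics/side9.png

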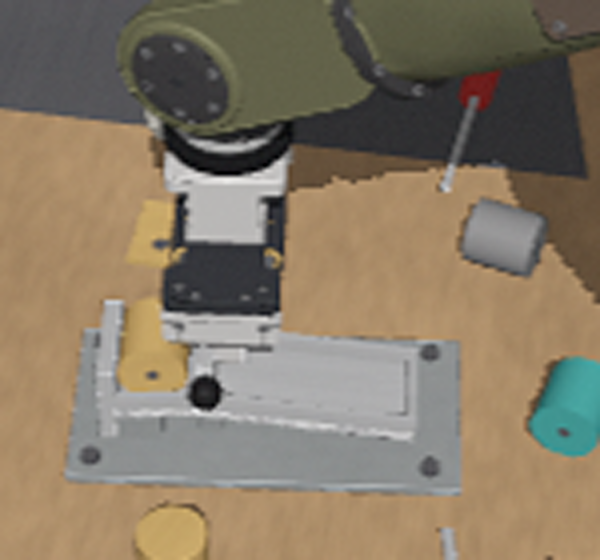

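```bash
python3 -c "
from h import *;q=proj('side',g2w(G,[(33,39,61)]))[0];print((q-[250,120])*4)"
python3 -m jog '[-0.7,0,0,0,0,0, -1.4,0,0,0,0,0, -2,0,0,0,0,0, -2,0,0,0,0,0]' 0 10
python3 -m jog '[-0.5,0,0,0,0,0, -1,0,0,0,0,0, -1,0,0,0,0,0]' 0 10
```

```text
[201.72520146 387.67764477]
clock: 13.47
eef_pos: [588.2, -114.5, 76.4]
eef_rot: [-1.571, -0.003, -3.017]
wrist_force: [-10.0, 0.6, 4.9]
finger_gap: 0.7
clock: 13.72
eef_pos: [588.4, -114.4, 76.4]
eef_rot: [-1.572, -0.005, -3.018]
wrist_force: [-17.2, -1.4, 9.6]
finger_gap: 0.2
```

The force rises with no further travel (17 N), so the arm is at the hard stop. I back off, lift clear and check.

```bash

python3 -m jog '[3,0,0,0,0,0, 8,0,0,0,0,0, 12,-5,0,0,0,0, 14,-20,0,0,0,0, 14,-45,0,0,0,0, 20,-75,0,0,0,0, 50,-90,0,0,0,0, 85,-100,0,0,0,0, 120,-110,0,0,0,0, 150,-110,0,0,0,0]' 0 10
python3 -m jog '[30,0,20,0,0,0, 60,0,40,0,0,0, 60,0,80,0,0,0, 60,0,120,0,0,0, 60,0,160,0,0,0, 60,0,160,0,0,0]' 0 10
python3 - <<'E'
from h import *;from cell import manip;import cv2
s=manip.read_state();print(loc(s["eef_pos"]),s["wrist_force"],s["finger_gap"])
for n,b in(("side",(250,120,400,260)),("top",(320,170,460,300))):
    p=manip.camera(n);cv2.imwrite(f"pics/{n}10.png",cv2.resize(p["img"][b[1]:b[3],b[0]:b[2],::-1],None,fx=4,fy=4,interpolation=cv2.INTER_CUBIC))
    if n=="top": cv2.imwrite("pics/topfull.png",p["img"][:,:,::-1])
E
```

```text
clock: 14.55
eef_pos: [439.9, -133.0, 188.4]
eef_rot: [-1.569, 0.003, -3.017]
wrist_force: [-0.3, -0.9, 0.8]
finger_gap: 0.6
clock: 15.05
eef_pos: [401.4, -304.0, 186.7]
eef_rot: [-1.569, 0.001, -3.021]
wrist_force: [0.6, -0.1, -0.6]
finger_gap: 0.6
[-187.92628234 -162.21639627  186.71074758] [ 0.60261457 -0.10499651 -0.58042429] 0.6156096668832849
```

View pics/side10.png

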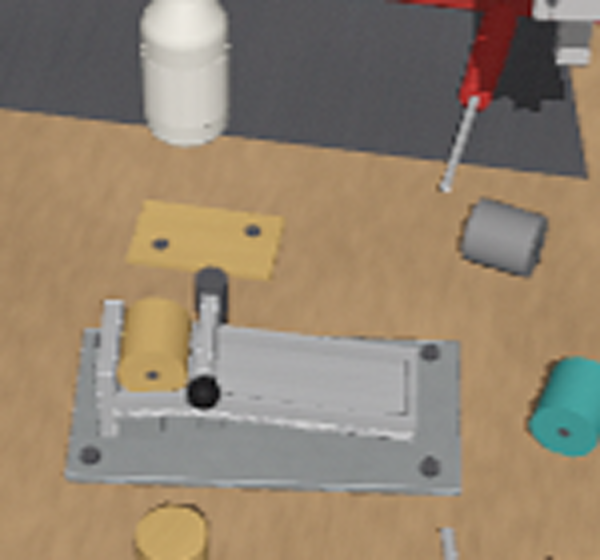

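View pics/top10.png

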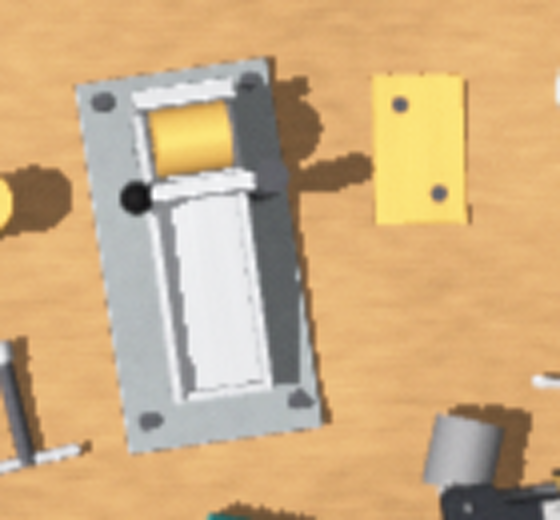

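Both views show the slug home against the plate and the keeper parallel to the stop plate behind it. The drilled plate and the other things in view are unmoved, and the arm is clear.

```bash
python3 -c "
from cell import manip
print(manip.sign_off())"
```

```text
the job is handed in; nothing more can be done
None
```

The slug is home against the stop plate and the keeper arm stands square across the gutter behind it. I handed the job in at about 15 s of the 54 s allowed; no verdict was reported.

**What I did:** I pushed the slug up the slope with two slightly spread fingers at about 50 mm/s, slower over the crest, and it rolled the last bit to the plate. I then pushed the keeper round with closed fingers until the force rose to about 17–20 N with no further travel, which I took as the hard stop. Then I lifted clear.

**Last checks:**
- **Slug and keeper:** In both final views the slug lies square at the plate and the keeper is parallel to it. I judged these by eye and did not measure the final slug position or keeper angle.
- **Other things on the bench:** The drilled plate, spare slug, chuck key and bottle looked unmoved in the final close crops. The bar end and locking pliers lay outside those crops, and I did not view the final full picture.
- **Robot:** The wrist force was about zero and the arm stood clear.

**What went wrong or disagreed:**
- **Repeated lowering:** One move repeated a 49 mm lowering by mistake, taking the fingertips to about 6 mm above the bench beside the base plate. The force then read about 2 N, and nothing but the keeper had moved in the picture that followed.
- **Gutter pose:** The networks' points and my fitted pose disagreed by up to about 4 px, so I relied on the pictures and the felt contact for the final positions.

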